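# Focus a loupe over a violin bridge

## Task

First slide the round wooden plate that carries the violin bridge across the bench, without lifting or tipping it, until the whole plate lies inside the ring drawn on the card. Then take the loupe by its handle and hold it level above the bridge, the lens centred over it and at the same height as the pointer on the stand, touching neither plate nor stand with the loupe and leaving the pointer's setting and the jar, block and brush as they are. Finish still holding the loupe there, steady: do not put it down.

Things in the scene. Friction and masses are not known exactly. Their poses are not given: they have to be found in the camera images.
- plate_centre (a point): centre (11 mm above its underside) of the loose round plate of dark wood, 96 mm in diameter, 22 mm thick, about 0.2 to 0.4 kg, too wide to grasp; it stands flat on the bench and slides when pushed low on its side (a few newtons at most). Starts left or right of the ring
- bridge_centre (a point): centre of the top face of the violin bridge, pale maple, 33 x 42 x 5 mm, that lies flat, pinned fast on the middle of the plate; its top is 27 mm above the bench, 16 mm above plate_centre
- ring_centre (a point): centre, at bench height, of the dark ring (inner radius 60 mm) drawn on a paper card 170 mm square that lies flat on the bench (nothing to feel or to climb). The point's x axis points to the stand's post
- pointer_tip (a point): free end of the brass pointer, a level rod 6 mm thick that reaches from the sliding collar on the stand's post towards the ring; its height, 85 to 150 mm above the bench, marks the focal height. It ends 80 mm short of the vertical axis through the ring's centre. The collar is held by friction (about 8 N); do not shift it
- post_top (a point): top of the stand's steel post (12 mm thick, 190 mm tall, on a round foot 44 mm wide and 12 mm high), fixed to the bench 115 mm from the ring's centre, on the far side of the ring as seen from the robot
- loupe_handle (a point): grip point on the loupe's wooden handle, halfway up (10 mm above the loupe's underside). The loupe is a hand magnifier, 90 g, lying flat: a round dark rim 68 mm across and 20 mm thick, and a straight handle 90 mm long, 18 mm wide, 20 mm thick. x axis: along the handle towards the lens; z: up when flat. The handle runs from 70 mm behind this point (-x) to 20 mm ahead of it (+x). Starts on the other side of the ring from the plate, lens pointing away from the robot
- lens_centre (a point): centre of the loupe's lens, halfway through its rim (10 mm above its underside), 65 mm from loupe_handle along the handle's +x. z axis: the lens's axis, vertical when level. This is the point to bring to the height of pointer_tip
- loupe: the loupe itself; origin on its underside, 50 mm from the lens centre towards the handle
- plate: the plate with its bridge; origin at the centre of its underside
- stand: the stand with card and pointer; origin at the ring's centre, z up
- varnish_jar: bystander: amber jar 48 mm wide, 62 mm tall, beyond the work; origin under its centre
- maple_block: bystander: pale wooden block 50 x 110 x 35 mm, beyond the work; origin under its centre
- brush: bystander: flat brush 170 mm long, wooden handle and grey head, lying beyond the stand; origin under its middle, x axis along it
Not all that is in view belongs to the job. Several things look just like the plate: the one meant starts farthest from the robot's base.

How it is judged:
By the outcome, as a careful person would: the job done as asked, in the order asked, and still so for the second after the job is handed in, while the arm keeps its last pose, push and grip.
It also fails if it takes over 70 s, if anything falls off the work surface, if the arm or the gripper's body presses on something with over 40 N, if the wrist force passes 120 N, or if a joint passes its speed limit or range.

## Robot

A 7-joint arm with a two-finger parallel gripper is mounted at the origin on the work surface. World frame = base frame: x ahead of the robot, y to its left, z up, the work surface at z = 0. Lengths are in m, angles in rad, forces in N, time in s.
With the tool pointing down it reaches from about 0.4 to 0.9 m from the base axis. Payload 5.5 kg.
Tool frame: the origin (TCP) lies on the centre line of the jaws, within the pads' length; the fingertips stand 19 mm ahead of it and the grasp point (between the pads) is the TCP (tips_ahead is the distance from the TCP to the fingertips, in m); y points along the fingers, x is the direction in which the jaws open and shut, and the axes are right-handed (so a half turn about y gives the same grasp; the last joint's range is limited). The gripper opens to 85 mm and grips with 20 to 120 N. Pads are 22 mm wide; open, the fingers measure 114 mm over their backs; the gripper's body (76 mm by 85 mm) begins 54 mm behind the grasp point. The pads swing forward as they close: fully open they stand 13 mm farther back than shut.
Start: joints at [-0.956, 0.501, -0.427, 1.55, 0.221, 1.138, -0.21], TCP at [0.224, 0.61, 0.25] pointing down, gripper open.
Joint ranges: [-2.88, 2.88], [-0.31, 2.03], [-1.54, 1.56], [0.2, 2.42], [-1.41, 4.55], [0.19, 2.02], [-2.57, 2.57]. Speed limits (rad/s): [2.57, 2.57, 3.14, 3.14, 3.14, 3.14, 3.14].

## Interface

Orientations are given as a rotation vector (axis times angle).
In Python, from plant import * gives the robot as it stands. Calls block until the motion is done:
- goto(position, orientation): joint-space move of the TCP to a pose.
- move_linear(position, attitude=None, v=0.15, threshold=None): straight line of the TCP; attitude=None keeps the orientation; v is the mean speed in m/s. With threshold (N) it stops when the force on the tool has changed by that much, and returns True; else False.
- set_joints(angles): joint-space move.
- open_gripper() and close_gripper(): open the fingers fully, or close them until they stop; the grip force is fixed at half the most.
- wait(seconds).
- inverse_kinematics(position, orientation): joint angles nearest the present ones, or None.
- observe(): the state.
- grab_frame(name): name is "side" or "top"; returns (picture, depth): 384x512x3 uint8, blue, green, red; 384x512 float32, m along the optical axis (not along the pixel's ray), 0 where there is no reading.
- camera_params(name): a dict with "mtx" (3x3 intrinsics, pixels), "R" (3x3) and "t" (3): a world point X has camera coordinates R X + t. Camera axes: x right, y down, z forward; pixel columns grow to the right and rows downward; lengths in m; the calibration is good to about 2 mm. A picture is of the moment at which its call begins. camera_params takes no time and is no camera call.
A pose or a line that the arm cannot do raises IKError and nothing moves.
- hand_in(): hands the job in, once; it reports no verdict.
The state is a dict: "time_s": time; "qpos": joint angles; "qd": joint speeds; "joint_torque": joint torques, N m; "tool_pos": TCP position; "orientation": TCP orientation; "ft_force": force on the tool from outside, world axes, zero at the start; "torque": the same for the moment, N m; "width": opening from 0.0 (shut) to 1.0 (fully open).
Only numpy, scipy, OpenCV 4.12 (cv2) and the standard library are available. Lean on these libraries where they do the work, as an engineer would, in place of code of your own. Each camera call takes 0.05 s, during which the arm holds its last target.

## Working session

There is one attempt and no reset: what is moved stays moved. The work goes in short steps, each a Python script; the robot and the scene stay as the last script left them, time stands still between calls to the robot, and variables do not carry over. Pictures are saved under pics/ and viewed, and the job is handed in when it is done.

```bash
ls; mkdir -p pics; python3 - <<'E'
from plant import *
import cv2, numpy as np
for n in ("top","side"):
    im,d=grab_frame(n); cv2.imwrite(f"pics/{n}0.png",im); np.save(f"pics/{n}0.npy",d)
    p=camera_params(n); R=np.array(p["R"]);t=np.array(p["t"]); print(n,p["mtx"],R,t,"pos",-R.T@t)
print(observe())
E
```

```text
pics
top [[471.07793248   0.         252.43452411]
 [  0.         471.07793248 187.88789067]
 [  0.           0.           1.        ]] [[ 0.02660803 -0.99962284  0.00679696]
 [-0.99623771 -0.02707769 -0.08232387]
 [ 0.08247687 -0.00458091 -0.99658245]] [0.04661482 0.50662473 1.34473993] pos [0.39256839 0.0664756  1.38153469]
side [[393.41203876   0.         251.85836519]
 [  0.         393.41203876 189.76296203]
 [  0.           0.           1.        ]] [[-0.99556722 -0.09153742 -0.02160566]
 [-0.04537533  0.66867916 -0.74216525]
 [ 0.08238315 -0.73789504 -0.66986859]] [0.52203302 0.09394305 1.0808222 ] pos [0.43494013 0.78250114 0.80500899]
{'time_s': 0.1, 'qpos': array([-0.95580863,  0.50176931, -0.42677415,  1.55137931,  0.22079427,
        1.13830617, -0.21029588]), 'qd': array([ 0.00029924, -0.00156002,  0.00021852, -0.00161889, -0.00173378,
       -0.00089677, -0.00011353]), 'joint_torque': array([-1.23104313e-02, -5.70804012e+01, -5.83884448e+00, -2.81752127e+01,
        1.05640540e-02,  5.35276107e-03, -9.31150964e-06]), 'tool_pos': array([0.22381803, 0.6095965 , 0.24933646]), 'orientation': array([-1.35634848, -0.94517835,  0.94768119]), 'ft_force': array([-0.0935696 ,  0.38496313,  0.08371332]), 'torque': array([-0.0212603 ,  0.00412244, -0.01599027]), 'width': 1.0003211103928893}
```

View pics/top0.png

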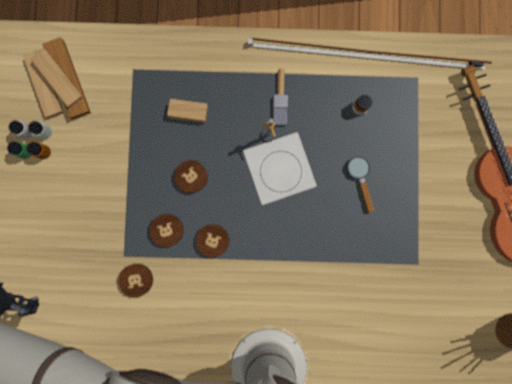

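View pics/side0.png

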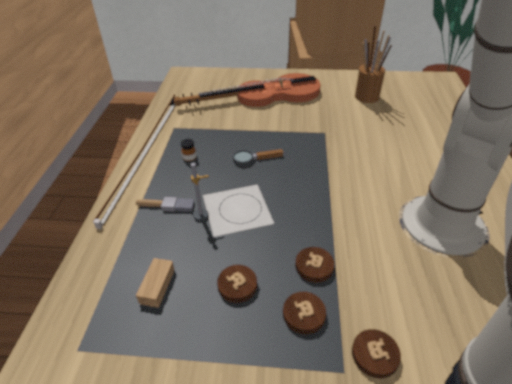

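```bash
cat > h.py <<'E'
import numpy as np, cv2
from plant import *
from scipy.spatial.transform import Rotation as Ro
def cam(n):
    p=camera_params(n); return np.array(p["mtx"]),np.array(p["R"]),np.array(p["t"])
def px2w(n,u,v,z):
    K,R,t=cam(n); d=R.T@np.linalg.inv(K)@np.array([u,v,1.]); c=-R.T@t
    return c+d*(z-c[2])/d[2]
def w2px(n,X):
    K,R,t=cam(n); q=K@(R@np.array(X)+t); return q[:2]/q[2]
def crop(n,im,u0,v0,u1,v1,s,name):
    c=cv2.resize(im[v0:v1,u0:u1],None,fx=s,fy=s,interpolation=cv2.INTER_CUBIC); cv2.imwrite(name,c)
E
python3 - <<'E'
from h import *
a=cv2.imread("pics/top0.png"); crop("top",a,150,100,310,220,5,"pics/c1.png")
crop("top",a,310,80,410,220,4,"pics/c2.png")
s=cv2.imread("pics/side0.png"); crop("side",s,130,130,290,250,5,"pics/c3.png")
for u,v in [(190,177),(166,231),(212,240),(135,280)]:
    X=px2w("top",u,v,.027); print(X,np.hypot(*X[:2]))
E
```

```text
[0.53131176 0.2413473  0.027     ] 0.5835586520237805
[0.37427341 0.30407907 0.027     ] 0.48222885275253385
[0.35216692 0.17177402 0.027     ] 0.3918263038817526
[0.23372255 0.38604846 0.027     ] 0.45128664886408426
```

View pics/c1.png

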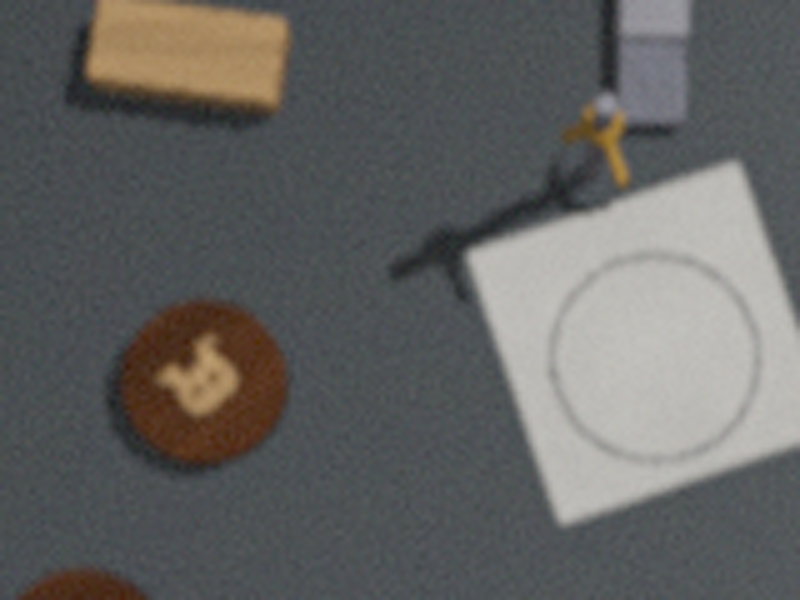

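View pics/c2.png

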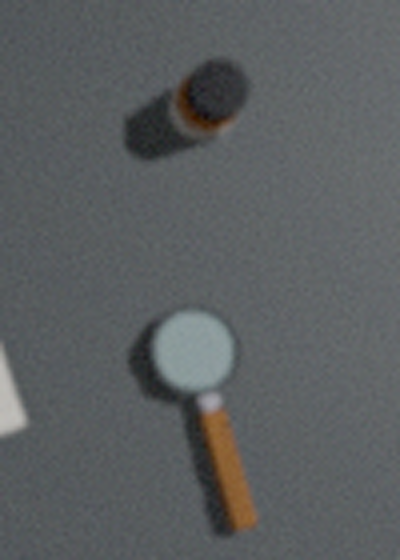

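View pics/c3.png

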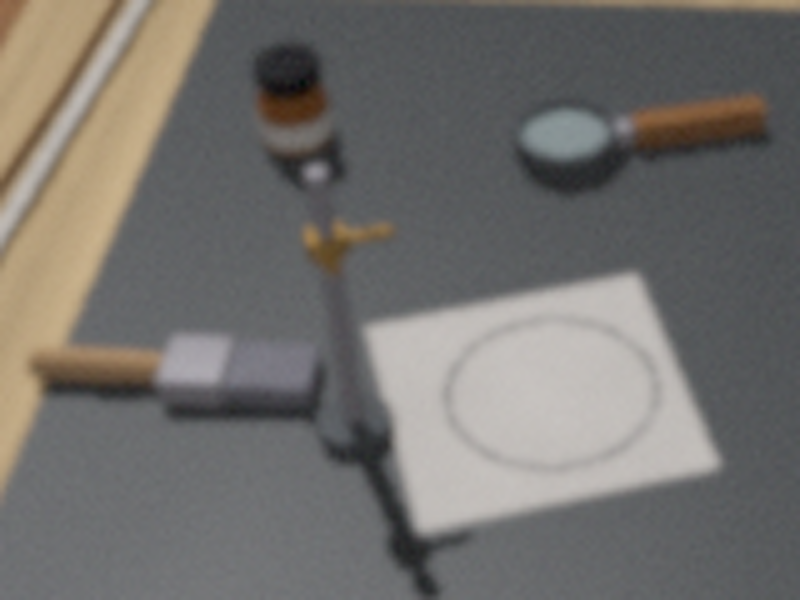

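```bash
cat >> h.py <<'E'
def c2p(x,y,u0,v0,s): return u0+(x+.5)/s-.5, v0+(y+.5)/s-.5
def tri(pt,ps):
    A=[];b=[]
    for n,(u,v) in (("top",pt),("side",ps)):
        K,R,t=cam(n); P=K@np.c_[R,t]
        for r,c in ((0,u),(1,v)):
            row=c*P[2]-P[r]; A.append(row[:3]); b.append(-row[3])
    X=np.linalg.lstsq(np.array(A),np.array(b),rcond=None)[0]
    return X, w2px("top",X)-pt, w2px("side",X)-ps
E
python3 - <<'E'
from h import *
np.set_printoptions(precision=4,suppress=True)
T=lambda x,y:c2p(x,y,150,100,5); S=lambda x,y:c2p(x,y,130,130,5); L=lambda x,y:c2p(x,y,310,80,4)
print("plate",px2w("top",*T(204,383),.022))
print("ring top",px2w("top",*T(655,357),0),"side",px2w("side",*S(552,393),0))
print("tip",tri(T(626,182),S(392,230)))
print("post",tri(T(605,102),S(316,172)))
print("lens top",px2w("top",*L(194,350),.015),"side",px2w("side",*S(566,136),.017))
print("handle end",px2w("top",*L(244,527),.02), "ferrule",px2w("top",*L(209,400),.02))
dt=np.load("pics/top0.npy");ds=np.load("pics/side0.npy")
def dp(n,D):
    K,R,t=cam(n); v,u=np.mgrid[0:384,0:512]; q=np.linalg.inv(K)@np.stack([u.ravel(),v.ravel(),np.ones(u.size)])*D.ravel()
    return (R.T@(q-t[:,None])).T.reshape(384,512,3)
Wt=dp("top",dt);Ws=dp("side",ds)
print("bench z",np.median(Wt[200:250,320:400,2]),np.median(Ws[300:340,130:200,2]), "card", np.median(Wt[165:180,270:290,2]))
m=(np.hypot(Wt[...,0]-.53,Wt[...,1]-.24)<.08)&(Wt[...,2]>.012)&(Wt[...,2]<.05); print("plate depth ctr",(Wt[m].min(0)+Wt[m].max(0))/2,Wt[m].mean(0))
for n,W,(u,v) in (("top",Wt,T(622,165)),("side",Ws,S(375,232))):
    u,v=int(round(u)),int(round(v)); print(n); print(W[v-2:v+3,u-4:u+5,2])
m=(Ws[...,2]>.06)&(np.hypot(Ws[...,0]-.57,Ws[...,1]-.07)<.12); print(m.sum()); 
vv,uu=np.where(m)
for a in sorted(zip(uu,vv)): print(a,Ws[a[1],a[0]],end=" ")
E
```

```text
plate [0.5342 0.2409 0.022 ]
ring top [ 0.5592 -0.0217  0.    ] side [ 0.561  -0.0223  0.    ]
tip (array([0.6359, 0.0049, 0.1422]), array([-0.0123, -0.1817]), array([0.2625, 0.032 ]))
post (array([0.6677, 0.0191, 0.1905]), array([-0.0163, -0.1735]), array([0.2513, 0.0323]))
lens top [ 0.575  -0.2473  0.015 ] side [ 0.5765 -0.2451  0.017 ]
handle end [ 0.4464 -0.2834  0.02  ] ferrule [ 0.538  -0.2574  0.02  ]
bench z -0.0010019928782198692 0.0016019607936804759 card -0.0006920520884934086
plate depth ctr [0.5368 0.2425 0.0228] [0.5367 0.2414 0.0211]
top
[[ 0.0706  0.0132  0.1459  0.1408  0.0115 -0.0016 -0.0013 -0.0015 -0.0008]
 [ 0.0542  0.0135  0.1447  0.1425  0.1379  0.0068  0.0029 -0.0002 -0.0004]
 [ 0.0397  0.011   0.1382  0.1431  0.1402  0.0159 -0.0028 -0.0024 -0.0018]
 [ 0.0148  0.0101  0.0138  0.1445  0.1447  0.0107 -0.003  -0.0012 -0.0028]
 [ 0.0115  0.0073  0.0114  0.1372  0.1421  0.1377  0.0039  0.0008 -0.0032]]
side
[[ 0.0028  0.0048 -0.0002  0.0003  0.0013  0.0004  0.0007  0.0016  0.0043]
 [ 0.0013  0.0034 -0.0003  0.1463  0.1447  0.1464  0.1465  0.0012  0.003 ]
 [ 0.1447
[... 11562 characters left out ...]
np.int64(202), np.int64(177)) [0.6501 0.0162 0.1462] (np.int64(203), np.int64(176)) [0.6491 0.0088 0.1435] (np.int64(203), np.int64(177)) [0.6487 0.0116 0.1424] (np.int64(204), np.int64(175)) [0.6463 0.008  0.1463] (np.int64(204), np.int64(176)) [0.6466 0.0084 0.1432] (np.int64(204), np.int64(177)) [0.6457 0.0131 0.1438] (np.int64(205), np.int64(175)) [0.6442 0.0059 0.1447] (np.int64(205), np.int64(176)) [0.6433 0.0104 0.1452] (np.int64(205), np.int64(177)) [0.6445 0.0076 0.1393] (np.int64(206), np.int64(175)) [0.6411 0.0077 0.1464] (np.int64(206), np.int64(176)) [0.6411 0.0089 0.144 ] (np.int64(207), np.int64(175)) [0.6384 0.0077 0.1465] (np.int64(207), np.int64(176)) [0.6389 0.007  0.1425]
```

```bash
cat >> h.py <<'E'
def ori(xd,tilt=(0,0)):
    x=np.array([xd[0],xd[1],0.]);x/=np.linalg.norm(x); y=np.array([0,0,-1.]); z=np.cross(x,y)
    return Ro.from_matrix(np.c_[x,y,z]).as_rotvec()
def st():
    o=observe(); print("t%.2f"%o["time_s"],"pos",np.round(o["tool_pos"],4),"F",np.round(o["ft_force"],2),"w%.3f"%o["width"])
    return o
E
python3 - <<'E'
from h import *
np.set_printoptions(precision=3,suppress=True)
o=st(); print(Ro.from_rotvec(o["orientation"]).as_matrix())
p=np.array([.535,.2415]); r=np.array([.560,-.022]); d=(r-p)/np.linalg.norm(r-p)
for s in (1,-1):
    q=ori(s*np.array([-d[1],d[0]]))
    for P in (p-d*.10,r-d*.059):
        print(s,inverse_kinematics([*P,.03],q))
    h=np.radians(15.6); q=ori(s*np.array([-np.sin(h),np.cos(h)]))
    print("loupe",inverse_kinematics([.512,-.265,.03],q),inverse_kinematics([.497,-.04,.155],q))
close_gripper(); st()
E
```

```text
t0.10 pos [0.224 0.61  0.249] F [-0.09  0.38  0.08] w1.000
[[ 0.345 -0.001 -0.939]
 [ 0.939 -0.002  0.345]
 [-0.002 -1.     0.   ]]
1 [-0.535  0.704 -0.113  1.747  0.114  0.697 -0.614]
1 [-0.121  0.614  0.008  1.933 -0.008  0.595 -0.013]
loupe [ 0.468  0.639 -0.048  1.879  0.049  0.624  2.233] [ 0.108  0.329 -0.095  2.019  0.043  0.795  1.83 ]
-1 [-0.141  0.816 -0.668  1.732  0.658  0.831  2.119]
-1 [-0.985  1.245  1.346  1.96  -1.341  1.248 -2.147]
loupe [-0.203  0.85   0.87   1.902 -0.889  0.833 -0.146] [-0.209  0.335  0.278  2.029 -0.127  0.794 -1.155]
t0.87 pos [0.224 0.61  0.25 ] F [0.38 0.15 0.41] w-0.000
```

```bash
python3 - <<'E'
from h import *
p=np.array([.535,.2415]); r=np.array([.560,-.022]); d=(r-p)/np.linalg.norm(r-p)
q=ori([-d[1],d[0]]); S=p-d*.10
goto([*S,.15],q); st()
move_linear([*S,.045],v=.15); st()
print(move_linear([*S,.012],v=.02,threshold=3)); st()
E
```

```text
t2.41 pos [0.5242 0.3437 0.1505] F [-0.05  0.91  0.54] w0.001
t3.26 pos [0.5261 0.3418 0.0458] F [0.31 0.9  0.92] w0.004
True
t4.44 pos [0.5255 0.341  0.0192] F [-1.11 -0.2   5.57] w0.001
```

```bash
python3 - <<'E'
from h import *
p=np.array([.535,.2415]); r=np.array([.560,-.022]); d=(r-p)/np.linalg.norm(r-p)
S=p-d*.10; E=r-d*(.059+.05)
move_linear([*S,.023],v=.05)
print(move_linear([*E,.023],v=.06)); st()
B=E-d*.03
move_linear([*B,.023],v=.1); move_linear([*(B-d*.12),.2],v=.25); st()
for n in ("top","side"):
    im,D=grab_frame(n); cv2.imwrite(f"pics/{n}1.png",im); np.save(f"pics/{n}1.npy",D)
    if n=="top": crop(n,im,190,100,350,220,5,"pics/c4.png")
    else: crop(n,im,130,130,290,250,5,"pics/c5.png")
E
```

```text
False
t9.10 pos [0.5497 0.0866 0.023 ] F [ 0.19  2.65 -0.47] w-0.001
t10.56 pos [0.535  0.234  0.1987] F [-0.34 -1.06 -0.69] w0.002
```

View pics/c4.png

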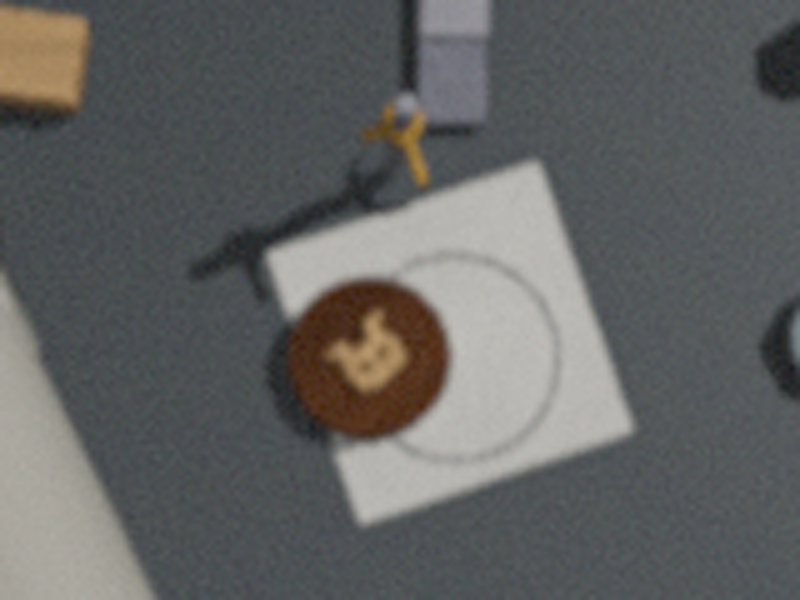

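View pics/c5.png

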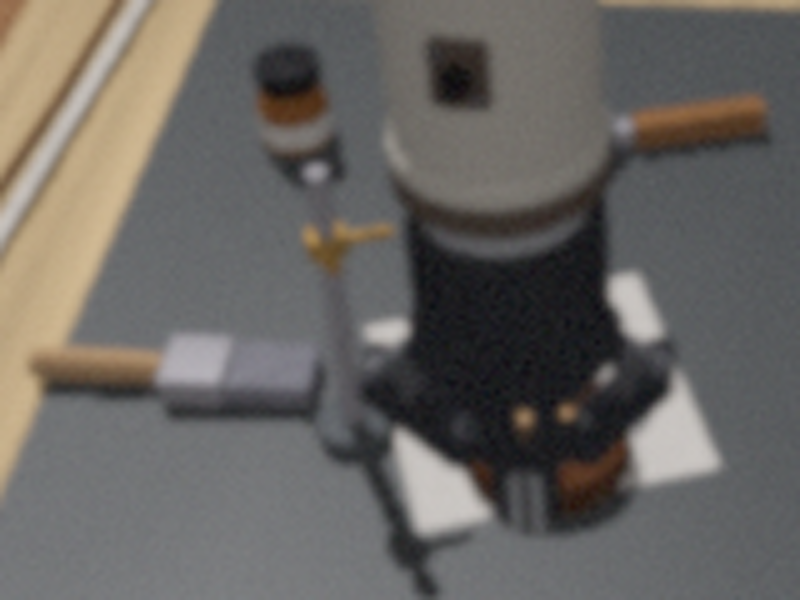

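```bash
python3 - <<'E'
from h import *
p=px2w("top",*c2p(368,357,190,100,5),.022)[:2]; r=px2w("top",*c2p(455,357,190,100,5),0)[:2]
print("plate",p,"ring",r,"delta",r-p)
r=r+0
d=(r-p)/np.linalg.norm(r-p); q=ori([-d[1],d[0]])
S=p-d*.085; E=r-d*.060
goto([*S,.10],q); move_linear([*S,.023],v=.15); st()
print(move_linear([*E,.023],v=.06)); st()
move_linear([*(E-d*.03),.023],v=.1); move_linear([*(E-d*.1),.2],v=.25); st()
im,D=grab_frame("top"); cv2.imwrite("pics/top2.png",im); np.save("pics/top2.npy",D); crop("top",im,190,100,350,220,5,"pics/c6.png")
E
```

```text
plate [0.55514112 0.0302737 ] ring [ 0.55918068 -0.02167928] delta [ 0.00403956 -0.05195298]
t12.00 pos [0.5493 0.1161 0.0238] F [ 0.22 -0.55  0.42] w-0.003
False
t13.43 pos [0.5545 0.038  0.0229] F [ 0.34  0.03 -0.53] w0.005
t14.79 pos [0.546  0.1364 0.1988] F [ 0.46  0.36 -0.24] w0.005
```

View pics/c6.png

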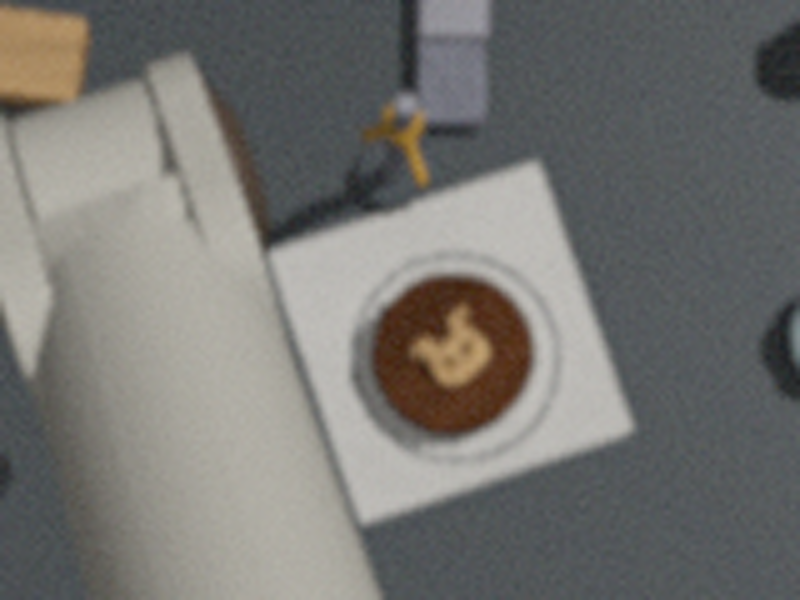

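```bash
python3 - <<'E'
from h import *
b=px2w("top",*c2p(453,354,190,100,5),.022); print("plate",b)
h=np.radians(15.9); q=ori([-np.sin(h),np.cos(h)])
G=np.array([.513,-.2644])
o=observe(); move_linear([.45,.05,.25],v=.3)
goto([*G,.15],q); open_gripper(); st()
move_linear([*G,.045],v=.15); move_linear([*G,.0205],v=.05); st()
close_gripper(); st()
move_linear([*G,.06],v=.05); wait(.3); st()
im,D=grab_frame("top"); cv2.imwrite("pics/top3.png",im); crop("top",im,310,80,410,220,4,"pics/c7.png")
im,D=grab_frame("side"); cv2.imwrite("pics/side3.png",im); crop("side",im,200,100,360,220,5,"pics/c8.png")
E
```

```text
plate [ 0.55824995 -0.01907496  0.022     ]
t18.25 pos [ 0.513  -0.2644  0.15  ] F [-0.1  -0.1  -0.25] w0.999
t19.74 pos [ 0.5128 -0.2643  0.0202] F [0.37 0.13 0.33] w0.998
t20.38 pos [ 0.5134 -0.2646  0.0209] F [-0.56 -0.75  4.91] w0.195
t21.62 pos [ 0.5128 -0.2643  0.0597] F [ 0.93 -0.67 -1.18] w0.197
```

View pics/top3.png

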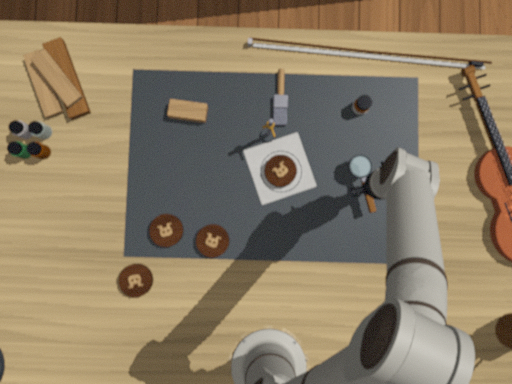

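View pics/c8.png

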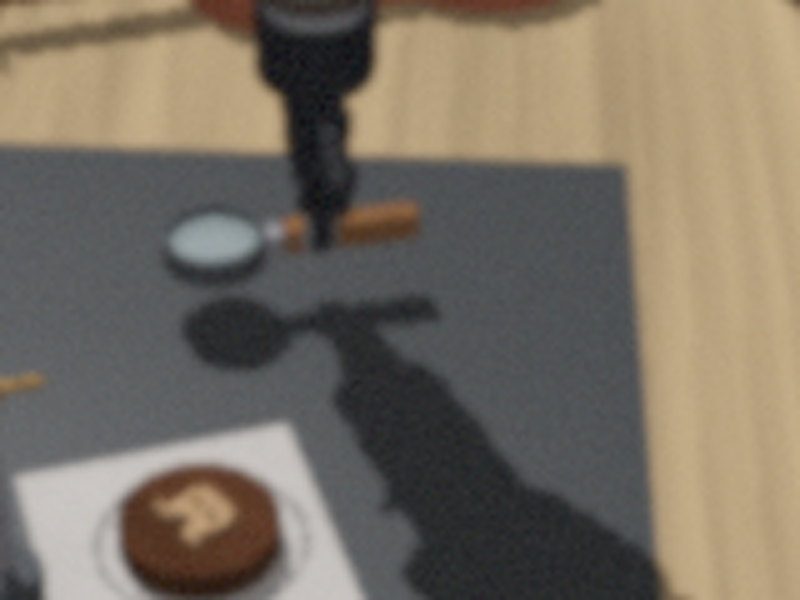

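View pics/c7.png

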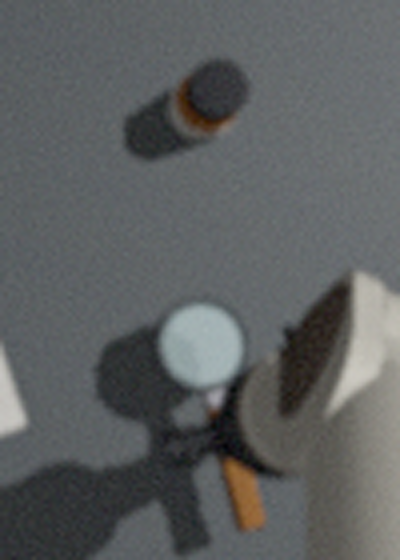

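```bash
python3 - <<'E'
from h import *
s=cv2.imread("pics/side3.png"); crop("side",s,190,160,290,230,8,"pics/c9.png")
E
```

```text
(no output)
```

View pics/c9.png

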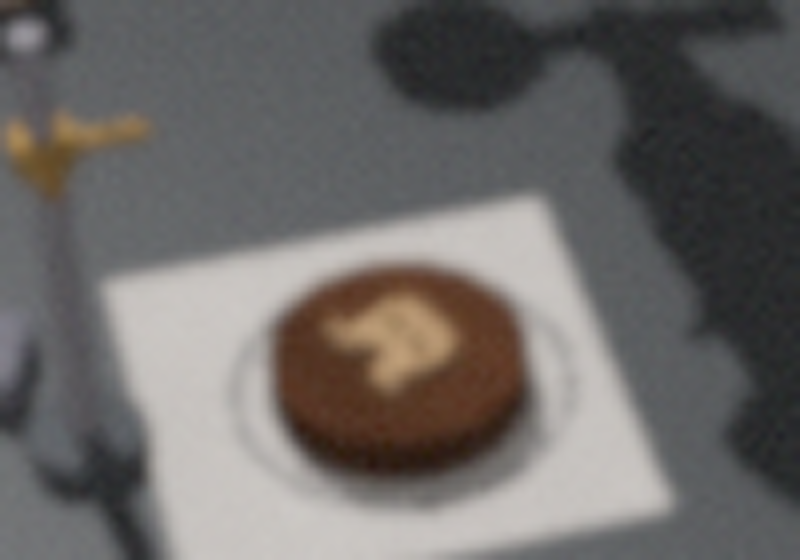

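```bash
python3 - <<'E'
from h import *
b1=px2w("top",*c2p(453,354,190,100,5),.022); b2=px2w("side",*c2p(401,352,190,160,8),.022); print("plate",b1,b2)
print("lens",px2w("top",*c2p(202,346,310,80,4),.0495),px2w("side",*c2p(215,241,200,100,5),.0495),tri(c2p(202,346,310,80,4),c2p(215,241,200,100,5)))
h=np.radians(15.9); b=(b1+b2)[:2]/2
T=b-.0645*np.array([np.cos(h),np.sin(h)])
o=st()
move_linear([*o["tool_pos"][:2],.17],v=.15); move_linear([*T,.17],v=.12); move_linear([*T,.1525],v=.04); wait(.5); st()
im,D=grab_frame("top"); cv2.imwrite("pics/top4.png",im); np.save("pics/top4.npy",D);crop("top",im,190,100,350,220,5,"pics/c10.png")
im,D=grab_frame("side"); cv2.imwrite("pics/side4.png",im);np.save("pics/side4.npy",D); crop("side",im,150,130,310,250,5,"pics/c11.png")
E
```

```text
plate [ 0.55824995 -0.01907496  0.022     ] [ 0.56062008 -0.01895075  0.022     ]
lens [ 0.57342568 -0.24508799  0.0495    ] [ 0.5765855  -0.25061845  0.0495    ] (array([ 0.57397651, -0.24395134,  0.05422865]), array([-0.00750148, -0.41673164]), array([0.52265412, 0.05616383]))
t21.72 pos [ 0.5129 -0.2643  0.0598] F [-0.03  0.37 -0.37] w0.196
t25.73 pos [ 0.4974 -0.0367  0.1526] F [-0.47  0.37 -0.51] w0.197
```

View pics/c10.png

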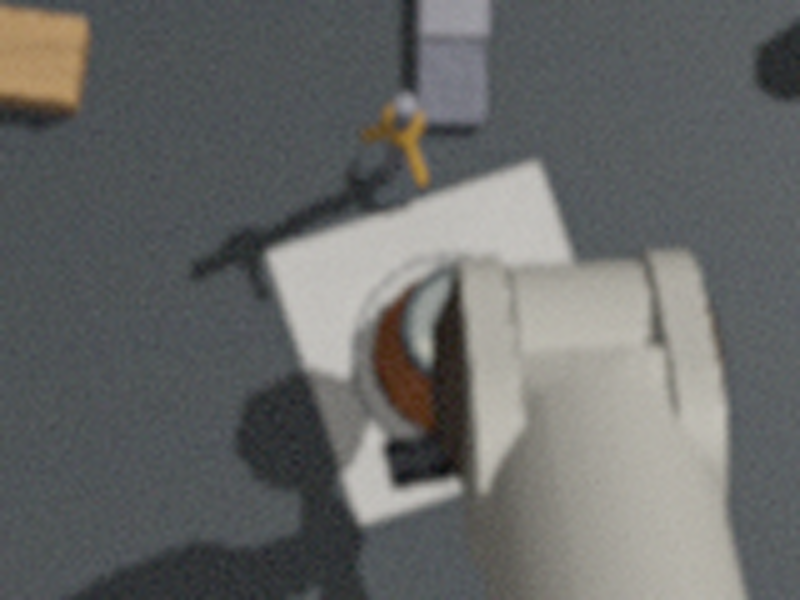

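View pics/c11.png

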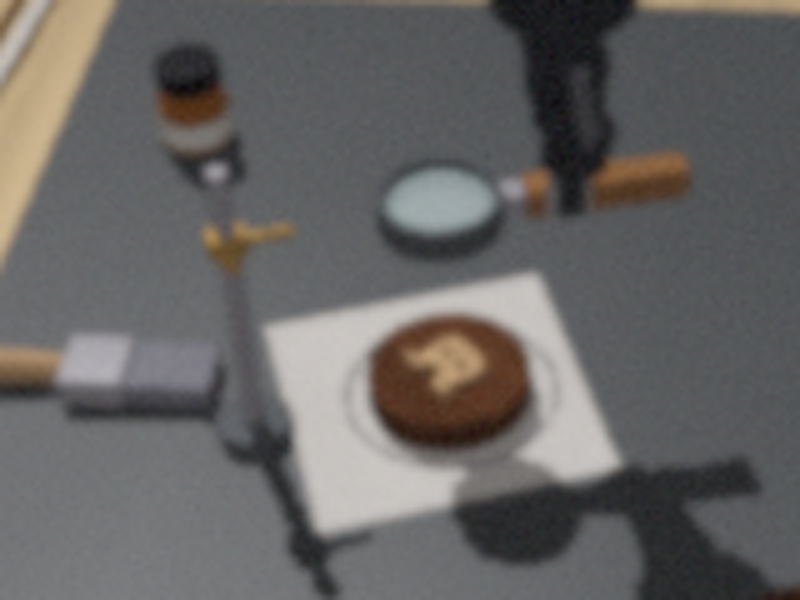

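```bash
cat > fit.py <<'E'
from h import *
def sil(n,c,r=.034,hh=.01,nrm=np.array([0,0,1.])):
    a=np.linspace(0,2*np.pi,90); 
    pts=[]
    for s in(-hh,hh):
        for t in a: pts.append(w2px(n,[c[0]+r*np.cos(t),c[1]+r*np.sin(t),c[2]+s]))
    p=np.array(pts); return p[:,0].min(),p[:,0].max(),p[:,1].min(),p[:,1].max()
E
python3 - <<'E'
from fit import *
np.set_printoptions(precision=4,suppress=True)
o=st(); h=np.radians(15.9)
c=o["tool_pos"]+[.065*np.cos(h),.065*np.sin(h),-.0105]
print("pred lens",c,"tool axes",Ro.from_rotvec(o["orientation"]).as_matrix()[:,1])
s=np.array(sil("side",c)); print("pred sil crop", (s-[150,150,130,130]+.5)*5-.5, "obs ~378 505 158 257")
for n in("top","side"):
    D=np.load(f"pics/{n}4.npy"); K,R,t=cam(n); v,u=np.mgrid[0:384,0:512]
    q=np.linalg.inv(K)@np.stack([u.ravel(),v.ravel(),np.ones(u.size)])*D.ravel(); W=(R.T@(q-t[:,None])).T
    e=W-c; rad=np.hypot(e[:,0],e[:,1])
    m=(rad<.024)&(abs(e[:,2])<.03); print(n,"lens z",m.sum(),np.median(W[m,2]))
    m=(rad>.0295)&(rad<.0335)&(abs(e[:,2])<.03); print("rim z",m.sum(),np.percentile(W[m,2],[10,50,90]))
    m=(rad<.03)&(abs(e[:,2])<.03)
    if m.sum()>40: 
        A=np.c_[e[m,:2],np.ones(m.sum())]; k=np.linalg.lstsq(A,W[m,2],rcond=None)[0]; print("plane",k,"std",np.std(W[m,2]-A@k))
    al=e[:,0]*np.cos(h)+e[:,1]*np.sin(h); la=-e[:,0]*np.sin(h)+e[:,1]*np.cos(h)
    m=(al<-.083)&(al>-.13)&(abs(la)<.006)&(abs(e[:,2])<.03); print("handle rear z",m.sum(),np.median(W[m,2]) if m.any() else None, np.polyfit(al[m],W[m,2],1) if m.sum()>5 else None)
    m=(al<-.040)&(al>-.054)&(abs(la)<.006)&(abs(e[:,2])<.03); print("handle front z",m.sum(),np.median(W[m,2]) if m.any() else None)
    tip=np.array([.636,.005,.142]); e=W-tip; f=np.array([.93,.365,0]); al=e@f; la=e@np.array([-.365,.93,0])
    m=(al>0)&(al<.022)&(abs(la)<.006)&(abs(e[:,2])<.02); print("pointer z",m.sum(),np.percentile(W[m,2],[10,50,90]))
    m=(np.hypot(W[:,0]-.56,W[:,1]+.02)<.12)&(W[:,2]<.012); print("bench local z",np.median(W[m,2]))
a=cv2.imread("pics/side4.png"); crop("side",a,215,150,295,190,10,"pics/c12.png")
E
```

```text
t25.83 pos [ 0.4974 -0.0367  0.1525] F [ 0.03  0.42 -0.72] w0.196
pred lens [ 0.5599 -0.0189  0.142 ] tool axes [ 0.     -0.0001 -1.    ]
pred sil crop [376.9514 506.5446 153.4755 263.8415] obs ~378 505 158 257
top lens z 23 0.14229321298289901
rim z 40 [0.1461 0.149  0.1515]
plane [-0.0074 -0.0426  0.1438] std 0.002547372000011352
handle rear z 0 None None
handle front z 0 None
pointer z 19 [0.1385 0.1414 0.1471]
bench local z -0.0006895866330257462
side lens z 147 0.14529015993885006
rim z 142 [0.1371 0.1479 0.153 ]
plane [-0.0631 -0.0402  0.1462] std 0.0025218807835658713
handle rear z 52 0.15247983472309481 [-0.016  0.15 ]
handle front z 18 0.15112985282514735
pointer z 18 [0.1432 0.1449 0.1469]
bench local z 0.0019221562993328523
```

View pics/c12.png

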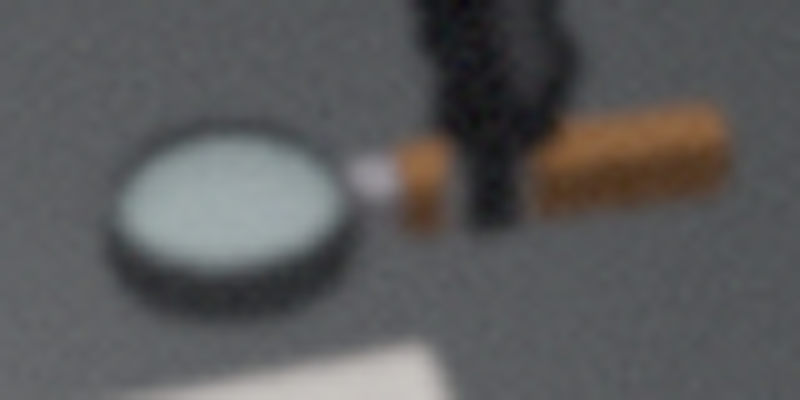

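```bash
python3 - <<'E'
from fit import *
np.set_printoptions(precision=2,suppress=True)
h=np.radians(15.9)
c=np.array([.5599,-.0189,.142])
for tilt in (-2,0,2):
  for hd in (15.9,14,18):
    f=np.array([np.cos(np.radians(hd)),np.sin(np.radians(hd)),np.tan(np.radians(tilt))]); l=np.array([-f[1],f[0],0]); g=c-.065*np.array([np.cos(h),np.sin(h),0])
    P=lambda a,b,z:(w2px("side",g+a*f+b*l+[0,0,z])-[215,150]+.5)*10-.5
    t1,t0=P(.018,-.009,.01),P(-.066,-.009,.01); b1,b0=P(.018,.009,-.01),P(-.066,.009,-.01)
    print(tilt,hd,"top",t1,t0,"%.3f"%((t0-t1)[1]/(t0-t1)[0]),"bot",b1,b0,"%.3f"%((b0-b1)[1]/(b0-b1)[0]))
E
```

```text
-2 15.9 top [401.48 144.43] [707.28  94.88] -0.162 bot [415.52 244.11] [721.15 193.79] -0.165
-2 14 top [402.19 142.93] [710.24  99.63] -0.141 bot [414.03 242.84] [721.96 198.96] -0.143
-2 18 top [400.79 146.1 ] [703.72  89.72] -0.186 bot [417.25 245.47] [719.93 188.11] -0.189
0 15.9 top [401.44 142.58] [706.98 101.67] -0.134 bot [415.49 242.3 ] [720.83 200.43] -0.137
0 14 top [402.15 141.08] [709.93 106.42] -0.113 bot [414.   241.04] [721.64 205.6 ] -0.115
0 18 top [400.75 144.25] [703.43  96.5 ] -0.158 bot [417.21 243.66] [719.62 194.75] -0.162
2 15.9 top [401.4  140.73] [706.68 108.43] -0.106 bot [415.45 240.49] [720.51 207.05] -0.110
2 14 top [402.11 139.23] [709.63 113.19] -0.085 bot [413.96 239.23] [721.32 212.22] -0.088
2 18 top [400.71 142.4 ] [703.13 103.26] -0.129 bot [417.18 241.85] [719.3  201.36] -0.134
```

```bash
python3 - <<'E'
from fit import *
s=np.array(sil("top",[.5599,-.0189,.142])); print((s-[190,190,100,100]+.5)*5-.5,"obs left ~403, top ~264 (occluded)")
o=st(); print(abs(o["qd"]).max()); wait(.3); st(); hand_in()
E
```

```text
[402.68133219 533.49292841 257.45240246 389.6325638 ] obs left ~403, top ~264 (occluded)
t25.83 pos [ 0.4974 -0.0367  0.1525] F [ 0.03  0.42 -0.72] w0.196
0.0012615569483530864
t26.13 pos [ 0.4974 -0.0367  0.1525] F [-0.21  0.68  0.21] w0.195
the job is handed in; nothing more can be done
```

The job is done and was handed in at about 26 s, with the arm still holding the loupe over the bridge; `hand_in()` gave no verdict.

- **Plate:** I slid the farthest plate into the ring in two low pushes. It ended about 3 mm from the ring's centre in the top view, against 12 mm of allowance.
- **Loupe:** I gripped it by its handle, with the lens computed at (0.560, -0.019, 0.142). Its outline in the side picture agreed to about 1 mm. The plate centre measured (0.559, -0.019), and the pointer tip stands at about 0.142 m.
- **Level:** In the side picture the handle's edges matched a level handle to about 0.5°. A rough depth reading suggested about 1.3°, with the lens end higher or lower than the grip by roughly 1.5 mm, but that reading is noisy.
- **Height:** The depth-camera readings for the lens and pointer scattered by a few mm, so I relied on the pictures and the grasp height instead.
- **Steadiness and the other things:** The arm was at rest at hand-in. The jar, block, brush and pointer look unmoved in the last pictures, and the loupe clears the pointer by about 46 mm by calculation.
- **Hidden part:** The arm hid most of the lens from the top camera at the end, so its centring from above was checked only on its left edge.

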